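# Show the mirror in the lever-lid case

### The arm

A 6-joint arm with a two-finger parallel gripper is mounted at the origin on a cart in front of the work surface, level with it; the furniture and walls round the work are solid. World frame = base frame: x ahead of the robot, y to its left, z up, the work surface at z = 0. Lengths are in m, angles in rad, forces in N, time in s.
With the tool pointing down it reaches from about 0.25 to 0.8 m from the base axis. Payload 3.9 kg.
Tool frame: the origin (TCP) lies midway between the tips of the shut fingers; the grasp point (between the pads) lies env.pinch_z behind it (env.pinch_z is the distance from the TCP to the grasp point, in m); z points along the fingers, y is the line along which they close (so a half turn about z gives the same grasp; the last joint's range is limited). The gripper opens to 85 mm and grips with 20 to 120 N. Pads are 22 mm wide; open, the fingers measure 114 mm over their backs; the gripper's body (76 mm by 85 mm) begins 54 mm behind the grasp point. The pads swing forward as they close: fully open they stand 13 mm farther back than shut.
Start: joints at [0, 0.26, -0.138, 1.173, 0, 1.571], TCP at [0.525, -0, 0.231] pointing down, gripper open.
Joint ranges: [-2.78, 2.78], [-0.83, 1.72], [-1.28, 1.37], [-1.9, 2.12], [-1.57, 1.48], [-3.14, 3.14]. Speed limits (rad/s): [2.57, 2.57, 3.14, 3.14, 3.14, 3.14].

### API

Orientations are given as a unit quaternion [x, y, z, w].
In Python, from station import state, optics, ticket, finder, env gives the robot as it stands. The module is installed in compiled form; this text tells all that it offers.
- The arm moves only by the shell command python3 -m pendant 'ROWS' [OPENING] [FORCE]. ROWS is JSON, one flat list of numbers, 4 for each row, row after row: the shift along the world's x, y, z in cm, then the turn about the world's z in rad. A call has exactly 5 rows; each row shifts and turns the commanded pose from where the row before left it; what a row does not reach is not made up. A row lasts 1/10 s, in which the tool goes at most 50 mm and 8.59 degrees, less where a joint would pass 70% of its speed; a pose out of reach is approached as far as the arm can. A call is refused whole if a number of a shift passes 5 or a number of a turn 0.15, either way. A call with a gripper value outside its range is refused whole. OPENING is the closure, from -1 (fully open) to 1 (shut), set as the call begins (- or left out, the last holds). The fingers move at their own pace and stop on an object; FORCE is the grip in N (left out, the last holds). Time passes only in rows, so rows that do not move let the fingers close, or fill a call up. It gives the time, the measured TCP pose, the force, the opening and the grip force at its end, in the units of the state.
- state(): the state, without advancing time (a new reading comes with each control period).
- optics.camera(name): name is "scene" or "side" or "wrist"; returns a dict with "frame" (480x640x3 uint8, blue, green, red), "range_z" (480x640 float32, m along the optical axis (not along the pixel's ray), 0 where there is no reading), "K" (3x3 intrinsics, pixels), "k1" (the pictures are not rectified: a ray, as slopes to the right and down, at radius r is drawn at 1 + k1 r^2 times it, then the intrinsics apply), "view" (4x4, takes a point from world to camera coordinates). Camera axes: x right, y down, z forward; pixel columns grow to the right and rows downward; lengths in m; the calibration is good to about 2 mm. A picture is of the moment at which its call begins.
- ticket.hand_in(): hands the job in; it is judged then, once.
Trained networks look in a picture, given as the dict that the camera call returned (one of the last four; its "shot" number tells which), for a name from the list of things; names that differ only in an ending like _2 or _b are one class to them, and where a whole thing is asked for, a point or a joint stands for the part that bears it (a point fixed in the world has none). Each returns a list of dicts, best first, with "conf" (0 to 1); they miss things now and then, are a little off and sometimes report something else, mostly with a low value. They report only what shows in the picture. A call takes as long as a camera call.
- finder.regions_of(picture, query): "pixels" (480x640 bool, what is visible of it) and "box" ([left, top, width, height] in pixels, round what is visible of it).
The state is a dict: "t": time; "qpos": joint angles; "qvel": joint speeds; "joint_torque": joint torques, N m; "position": TCP position; "tcp_rot": TCP orientation; "ft_force": force on the tool from outside, world axes, zero at the start; "ft_torque": the same for the moment, N m; "grip_width": finger opening in m; "grasp_force": force on a finger pad.
Only numpy, scipy, OpenCV 4.12 (cv2) and the standard library are available. Lean on these libraries where they do the work, as an engineer would, in place of code of your own. Each camera call takes 0.05 s, during which the arm holds its last target. There are 200 camera calls.

### The job

With the fingertips, press the orange lever pad of the grey viewing case down until the blue lid stands fully open, and keep it pressed for about three seconds so that the mirror inside can be photographed. Then let the lever rise slowly under the fingertips, over a couple of seconds, so that the lid comes down under control and shuts without slamming, and move clear. Do not touch the lid itself, and leave the small things standing round the case where they are.

Things in the scene. Friction and masses are not known exactly. Their poses are not given: they have to be found in the camera images.
- case: grey rectangular viewing case, 160 (x) x 180 (y) mm, 95 mm high without its lid, firmly fixed to the table; origin at the centre of its underside, z up; its front, where the lever comes out of a slot, looks along its own -x. A round bronze mirror is fixed inside.
- pad_top (a point): centre of the top face of the orange lever pad, the place to press: 190 mm in front of the case's centre and, at rest, 73 mm above the table; pressed fully about 38 mm lower. Pad 40 mm (along the case's x) x 50 mm (y), 9 mm thick, 88 mm of open space between it and the case; at rest its outer end slopes up 0.15 rad, pressed fully down 0.15 rad. Pressing straight down at its middle is fine.
- lever (a joint): turn of the lever, a steel bar 22 mm wide that carries the orange pad out of the case's front: 0 at rest (pad up), 0.30 rad at the hard stop (pad fully down); the pad sinks about 13 mm per 0.1 rad. The press needs roughly 6 to 9 N at first, falling to about 3 N when the lid is open. Let go, the pad springs up by itself and the lid slams.
- lid (a joint): the blue lid's turn about its hinge along the case's rear top edge: 0 shut, 1.2 rad fully open; linked rigidly to the lever, always 4 times the lever's angle, so raising the fingertips at 20 mm/s closes the lid at about 0.6 rad/s; closing faster than 2 rad/s is a slam
- tape_measure: loose red round tape measure, 56x55x18 mm, origin at the centre of its underside; stands beside the lever or the case, not to be moved
- specimen_box_2: loose small white card box with a find on foam, 42x52x24 mm, origin at the centre of its underside; stands beside the lever or the case, not to be moved
- eraser: loose blue and white eraser, 19x42x12 mm, origin at the centre of its underside; stands beside the lever or the case, not to be moved
- lid_front_edge (a point): middle of the front edge of the blue flat lid, 170 x 186 x 6 mm, which lies level on top of the case when shut (this point 100 mm above the table, above the case's front); open, this point rises to about 0.26 m and swings backward, away from the lever. The lid is not to be touched.

How it is judged:
By the outcome, as a careful person would: the job done as asked, in the order asked, and still so for the second after the job is handed in, with the robot touching nothing.
It also fails if it takes over 51 s, if anything falls off the work surface, if the arm or the gripper's body presses on something with over 40 N, if the wrist force passes 120 N, or if a joint passes its speed limit or range.

## Working session

There is one attempt and no reset: what is moved stays moved. The work goes in short steps, Python scripts to look and compute and a shell command to move; the robot and the scene stay as the last step left them, time stands still between calls to the robot, and variables do not carry over. Pictures are saved under pics/ and viewed, at most 10 in all, crops included, and the job is handed in when it is done.

```bash
mkdir -p pics
cat > h.py <<'E'
import numpy as np, cv2
from station import state, optics, ticket, finder, env
def pts(p, m):
    v,u=np.nonzero(m & (p["range_z"]>0)); z=p["range_z"][v,u]
    K=np.array(p["K"]); x=(u-K[0,2])/K[0,0]; y=(v-K[1,2])/K[1,1]
    a,b=x.copy(),y.copy()
    for _ in range(8):
        s=1+p["k1"]*(a*a+b*b); a,b=x/s,y/s
    c=np.stack([a*z,b*z,z,np.ones_like(z)])
    return (np.linalg.inv(np.array(p["view"]))@c)[:3].T
E
python3 - <<'E'
from h import *
s=state(); print(s["t"],s["position"],s["tcp_rot"],s["grip_width"],env.pinch_z)
ims=[]
for n in ["scene","side"]:
    p=optics.camera(n); ims.append(p["frame"].copy())
    for q in ["pad_top","case","tape_measure","specimen_box_2","eraser","lid_front_edge"]:
        for r in finder.regions_of(p,q)[:2]:
            P=pts(p,r["pixels"])
            if len(P): print(n,q,round(r["conf"],2),r["box"],len(P),np.median(P,0).round(3),np.percentile(P,2,0).round(3),np.percentile(P,98,0).round(3))
for n,i in zip("ab",ims): cv2.imwrite(f"pics/{n}.png",i)
E
```

```text
0.0 [5.24308493e-01 5.20386288e-06 2.30440111e-01] [ 7.07103807e-01  7.07109063e-01 -6.92958105e-04 -7.06638287e-04] 0.08529070331224771 0.0187
scene pad_top 0.57 [354.0, 252.9, 61.1, 21.0] 660 [0.474 0.021 0.058] [ 0.433 -0.01   0.044] [0.551 0.038 0.075]
scene case 0.85 [263.9, 188.3, 153.7, 111.2] 8759 [0.606 0.072 0.098] [ 0.452 -0.043  0.01 ] [0.714 0.147 0.103]
scene tape_measure 0.66 [359.4, 316.7, 28.2, 24.6] 629 [0.429 0.137 0.014] [ 0.406  0.11  -0.001] [0.456 0.16  0.018]
scene specimen_box_2 0.59 [283.6, 290.8, 29.6, 33.3] 677 [0.577 0.183 0.012] [ 0.551  0.152 -0.002] [0.602 0.211 0.024]
scene eraser 0.65 [412.1, 240.6, 16.6, 19.3] 165 [ 0.482 -0.103  0.007] [ 0.474 -0.128 -0.003] [ 0.492 -0.087  0.011]
scene lid_front_edge 0.8 [260.1, 188.9, 116.6, 77.3] 5101 [0.629 0.055 0.1  ] [ 0.547 -0.046  0.096] [0.719 0.141 0.103]
side pad_top 0.96 [246.9, 265.1, 76.0, 23.0] 865 [0.469 0.011 0.069] [ 0.434 -0.019  0.046] [0.556 0.03  0.075]
side tape_measure 0.84 [219.2, 259.0, 31.0, 26.1] 567 [0.433 0.12  0.014] [ 0.41   0.102 -0.001] [0.458 0.157 0.018]
side tape_measure 0.52 [283.6, 197.5, 140.1, 76.6] 5734 [0.633 0.03  0.102] [ 0.551 -0.055  0.096] [0.727 0.135 0.104]
side specimen_box_2 0.48 [277.7, 227.9, 14.2, 20.6] 162 [0.56  0.189 0.013] [ 0.553  0.165 -0.   ] [0.576 0.204 0.023]
side eraser 0.57 [302.0, 334.0, 22.5, 23.2] 311 [ 0.484 -0.117  0.009] [ 0.476 -0.135 -0.002] [ 0.495 -0.092  0.012]
```

```bash
python3 - <<'E'
from h import *
import cv2
for n in ["scene","side"]:
    p=optics.camera(n)
    hsv=cv2.cvtColor(p["frame"],cv2.COLOR_BGR2HSV)
    r=finder.regions_of(p,"lid_front_edge"); 
    if r:
        P=pts(p,r[0]["pixels"]); P=P[abs(P[:,2]-.1)<.006]; print(n,"lid",r[0]["conf"],cv2.minAreaRect((P[:,:2]*1000).astype(np.float32)))
    o=(hsv[...,0]>6)&(hsv[...,0]<22)&(hsv[...,1]>150)&(hsv[...,2]>90)
    P=pts(p,o); k=(abs(P[:,0]-.46)<.08)&(abs(P[:,1]-.01)<.08)&(P[:,2]>.03); P=P[k]
    T=P[P[:,2]>.062]; print(n,len(P),len(T),T.mean(0).round(4),cv2.minAreaRect((T[:,:2]*1000).astype(np.float32)),np.percentile(T[:,2],[2,50,98]))
E
python3 -c "
import cv2,numpy as np
a,b=cv2.imread('pics/a.png'),cv2.imread('pics/b.png')
cv2.imwrite('pics/ab.png',np.hstack([cv2.resize(a[150:390,220:460],(400,400)),cv2.resize(b[150:390,200:440],(400,400))]))"
```

```text
scene lid 0.69 ((636.8241577148438, 45.712677001953125), (175.81796264648438, 190.2064208984375), 10.438497543334961)
scene 313 313 [0.4502 0.0136 0.0704] ((451.37701416015625, 11.042865753173828), (36.975196838378906, 49.893104553222656), 10.701197624206543) [0.06474043 0.0703632  0.07532205]
side lid 0.83 ((639.249755859375, 43.09673309326172), (173.94366455078125, 189.3904571533203), 11.099800109863281)
side 392 389 [0.4534 0.0011 0.0713] ((454.71087646484375, 5.461893081665039), (40.73844528198242, 50.48910140991211), 9.392683982849121) [0.06503896 0.07158558 0.07512664]
```

View pics/ab.png

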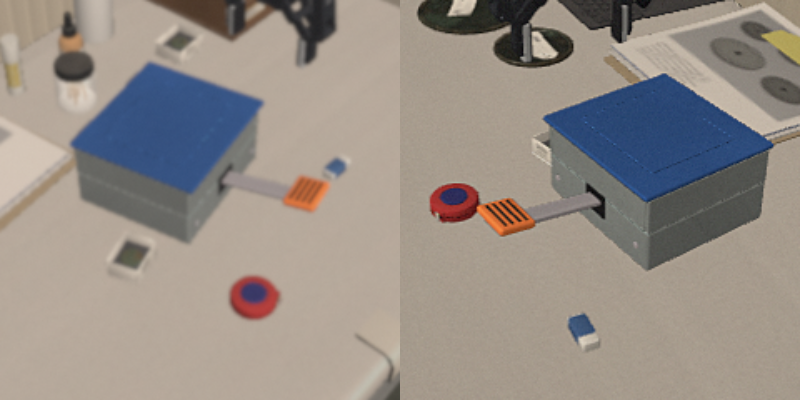

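The two crops show the shut blue lid and the orange pad in front of it (scene about (310,265) in the full picture; nothing on or beside the pad within reach of the fingers). The case yaw is about 0.18 rad and the pad centre about (0.453, 0.009, 0.072). I'll close the fingers and move above it.

```bash
python3 -m pendant '[-1.5,0.2,-1,0.06, -1.5,0.2,-2,0.06, -1.5,0.2,-2,0.06, -1.5,0.2,-2,0, -1.1,0.1,-2,0]' 1 40; python3 -m pendant '[0,0,-1,0, 0,0,-1,0, 0,0,-0.5,0, 0,0,0,0, 0,0,0,0]'
```

```text
t: 1.4
position: [0.453, 0.0091, 0.1407]
tcp_rot: [0.641, 0.768, 0.0, -0.0]
ft_force: [-0.3, 1.0, -0.2]
grip_width: 0.0123
grasp_force: 0.0
t: 1.9
position: [0.455, 0.009, 0.1167]
tcp_rot: [0.641, 0.768, 0.0, 0.0]
ft_force: [0.3, -0.1, 0.7]
grip_width: -0.0003
grasp_force: 0.0
```

```bash
python3 -m pendant '[0,0,-1,0, 0,0,-1,0, 0,0,-1,0, -0.1,0,-0.2,0, 0,0,0,0]'
python3 - <<'E'
from h import *
p=optics.camera("side"); q=optics.camera("scene")
a,b=q["frame"],p["frame"]
cv2.imwrite('pics/c.png',np.hstack([cv2.resize(a[150:350,260:460],(400,400)),cv2.resize(b[150:350,200:400],(400,400))]))
print(state()["position"])
E
```

```text
t: 2.4
position: [0.452, 0.009, 0.0834]
tcp_rot: [0.641, 0.768, -0.001, -0.001]
ft_force: [0.1, 0.9, 0.1]
grip_width: -0.0003
grasp_force: 0.0
[0.45298885 0.00898149 0.08429476]
```

View pics/c.png

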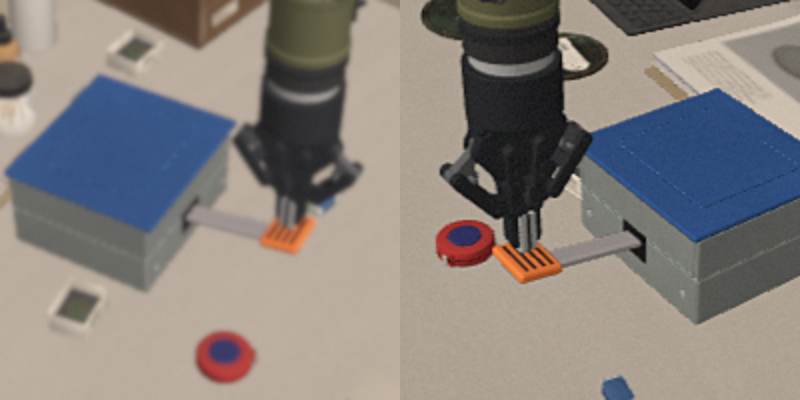

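Fingertips hover over the middle of the pad in both views (scene crop (285,220), side crop (525,245)). Now pressing.

```bash
python3 -m pendant '[0,0,-0.3,0, 0,0,-0.3,0, 0,0,-0.3,0, 0,0,-0.3,0, 0,0,-0.3,0]';python3 -m pendant '[0,0,-0.3,0, 0,0,-0.3,0, 0,0,-0.3,0, 0,0,-0.3,0, 0,0,-0.3,0]'
```

```text
t: 3.0
position: [0.4522, 0.0088, 0.0695]
tcp_rot: [0.641, 0.768, -0.001, -0.0]
ft_force: [-3.6, -1.2, 7.7]
grip_width: 0.0001
grasp_force: 3.6
t: 3.5
position: [0.451, 0.0086, 0.0542]
tcp_rot: [0.641, 0.768, -0.001, -0.001]
ft_force: [-4.9, -0.1, 5.3]
grip_width: 0.0002
grasp_force: 3.3
```

```bash
python3 -m pendant '[0,0,-0.3,0, 0,0,-0.3,0, 0,0,-0.3,0, 0,0,-0.2,0, 0,0,-0.2,0]';python3 -m pendant '[0,0,-0.2,0, 0,0,-0.2,0, 0,0,-0.2,0, 0,0,0,0, 0,0,0,0]'
python3 - <<'E'
from h import *
p=optics.camera("side"); q=optics.camera("scene")
a,b=q["frame"],p["frame"]
cv2.imwrite('pics/d.png',np.hstack([cv2.resize(a[110:350,220:460],(400,400)),cv2.resize(b[110:350,200:440],(400,400))]))
for p in (p,q):
    r=finder.regions_of(p,"lid_front_edge")
    if r:
        P=pts(p,r[0]["pixels"]); print(r[0]["conf"],len(P),np.percentile(P[:,2],[1,50,99]).round(3))
        u,w,v=np.linalg.svd(P-np.median(P,0),full_matrices=False); print(v[2])
E
```

```text
t: 4.0
position: [0.4516, 0.0088, 0.041]
tcp_rot: [0.641, 0.768, -0.001, -0.001]
ft_force: [-4.1, -0.8, 4.5]
grip_width: 0.0004
grasp_force: 2.4
t: 4.5
position: [0.4529, 0.009, 0.0353]
tcp_rot: [0.641, 0.768, -0.0, -0.0]
ft_force: [-3.9, -0.3, 5.1]
grip_width: -0.0002
grasp_force: 2.8
0.69 4399 [0.054 0.188 0.255]
[0.88830031 0.00713861 0.45920757]
0.63 2092 [-0.003  0.192  0.254]
[-0.87910772 -0.23433281 -0.41503947]
```

View pics/d.png

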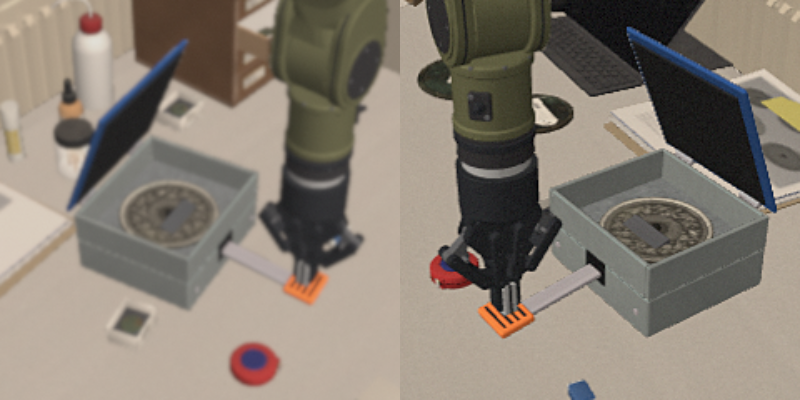

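The lid is nearly fully open and the mirror is visible (scene crop (175,210)). I'll press a little further to feel the hard stop.

```bash
python3 -m pendant '[0,0,-0.1,0, 0,0,-0.1,0, 0,0,-0.1,0, 0,0,0,0, 0,0,0,0]'
```

```text
t: 5.2
position: [0.4531, 0.0091, 0.0346]
tcp_rot: [0.641, 0.768, 0.0, 0.0]
ft_force: [-10.5, -0.9, 28.8]
grip_width: 0.0003
grasp_force: 15.0
```

```bash
Z='' ; python3 -m pendant '[0,0,0.1,0, 0,0,0,0, 0,0,0,0, 0,0,0,0, 0,0,0,0]'
python3 -m pendant '[0,0,0,0, 0,0,0,0, 0,0,0,0, 0,0,0,0, 0,0,0,0]'
python3 -m pendant '[0,0,0,0, 0,0,0,0, 0,0,0,0, 0,0,0,0, 0,0,0,0]'
python3 -m pendant '[0,0,0,0, 0,0,0,0, 0,0,0,0, 0,0,0,0, 0,0,0,0]'
python3 -m pendant '[0,0,0,0, 0,0,0,0, 0,0,0,0, 0,0,0,0, 0,0,0,0]'
python3 -m pendant '[0,0,0,0, 0,0,0,0, 0,0,0,0, 0,0,0,0, 0,0,0,0]'
python3 - <<'E'
from h import *
for n in ("side","scene"):
    p=optics.camera(n); r=finder.regions_of(p,"lid_front_edge"); P=pts(p,r[0]["pixels"]); print(np.percentile(P[:,2],99))
E
```

```text
t: 5.7
position: [0.453, 0.0091, 0.0348]
tcp_rot: [0.641, 0.768, 0.0, 0.0]
ft_force: [-8.2, -0.2, 20.8]
grip_width: -0.0001
grasp_force: 10.8
t: 6.2
position: [0.453, 0.0091, 0.0348]
tcp_rot: [0.641, 0.768, 0.0, 0.0]
ft_force: [-8.7, -1.2, 20.8]
grip_width: -0.0002
grasp_force: 10.8
t: 6.7
position: [0.4531, 0.0091, 0.0348]
tcp_rot: [0.641, 0.768, 0.0, 0.0]
ft_force: [-7.4, -1.0, 20.5]
grip_width: 0.0
grasp_force: 10.8
t: 7.2
position: [0.4531, 0.0091, 0.0348]
tcp_rot: [0.641, 0.768, 0.0, 0.0]
ft_force: [-7.7, -0.7, 21.3]
grip_width: -0.0002
grasp_force: 10.8
t: 7.7
position: [0.453, 0.0091, 0.0348]
tcp_rot: [0.641, 0.768, 0.0, 0.0]
ft_force: [-7.5, -0.8, 20.0]
grip_width: 0.0002
grasp_force: 10.8
t: 8.2
position: [0.453, 0.0091, 0.0348]
tcp_rot: [0.641, 0.768, 0.0, 0.0]
ft_force: [-8.0, 0.1, 20.1]
grip_width: -0.0
grasp_force: 10.8
0.2555029561646306
0.2547756398134406
```

```bash
python3 -m pendant '[0,0,0.1,0, 0,0,0.15,0, 0,0,0.2,0, 0,0,0.2,0, 0,0,0.2,0]'
python3 -m pendant '[0,0,0.2,0, 0,0,0.2,0, 0,0,0.2,0, 0,0,0.2,0, 0,0,0.2,0]'
python3 -m pendant '[0,0,0.2,0, 0,0,0.2,0, 0,0,0.2,0, 0,0,0.2,0, 0,0,0.2,0]'
python3 -m pendant '[0,0,0.2,0, 0,0,0.2,0, 0,0,0.15,0, 0,0,0.15,0, 0,0,0.15,0]'
```

```text
t: 8.9
position: [0.454, 0.0091, 0.0421]
tcp_rot: [0.641, 0.768, 0.001, 0.0]
ft_force: [-0.2, 0.5, 2.7]
grip_width: 0.0
grasp_force: 1.0
t: 9.4
position: [0.4543, 0.0092, 0.0524]
tcp_rot: [0.641, 0.768, 0.001, 0.001]
ft_force: [3.0, 0.7, 2.6]
grip_width: -0.0001
grasp_force: 1.7
t: 9.9
position: [0.4533, 0.0089, 0.0621]
tcp_rot: [0.641, 0.768, 0.0, 0.0]
ft_force: [3.2, 0.3, 3.9]
grip_width: 0.0001
grasp_force: 1.9
t: 10.4
position: [0.4532, 0.009, 0.0705]
tcp_rot: [0.641, 0.768, 0.0, 0.0]
ft_force: [3.9, 0.0, 3.7]
grip_width: -0.0001
grasp_force: 2.2
```

```bash
python3 -m pendant '[0,0,0.15,0, 0,0,0.15,0, 0,0,0.15,0, 0,0,0.15,0, 0,0,0.15,0]'
python3 -m pendant '[0,0,0.2,0, 0,0,0.3,0, 0,0,0.5,0, 0,0,1,0, 0,0,1,0]'
python3 -m pendant '[0,0,1.5,0, 0,0,1.5,0, 0,0,1.5,0, 0,0,1,0, 0,0,0,0]'
python3 - <<'E'
from h import *
p=optics.camera("side"); q=optics.camera("scene")
a,b=q["frame"],p["frame"]
cv2.imwrite('pics/e.png',np.hstack([cv2.resize(a[110:350,220:460],(400,400)),cv2.resize(b[110:350,200:440],(400,400))]))
for p in (p,q):
  for n in ["lid_front_edge","pad_top","tape_measure","specimen_box_2","eraser"]:
    r=finder.regions_of(p,n)
    if r: P=pts(p,r[0]["pixels"]); print(n,np.median(P,0).round(3),np.percentile(P[:,2],99).round(3))
E
```

```text
t: 10.9
position: [0.4502, 0.0088, 0.0768]
tcp_rot: [0.641, 0.768, -0.002, -0.002]
ft_force: [-0.2, -0.4, 0.0]
grip_width: 0.0001
grasp_force: 0.0
t: 11.4
position: [0.453, 0.009, 0.1087]
tcp_rot: [0.641, 0.768, -0.0, -0.0]
ft_force: [-0.8, -0.0, 0.6]
grip_width: 0.0003
grasp_force: 0.0
t: 11.9
position: [0.4544, 0.009, 0.1647]
tcp_rot: [0.641, 0.768, 0.001, 0.001]
ft_force: [0.0, -0.2, 0.1]
grip_width: -0.0005
grasp_force: 0.0
lid_front_edge [0.632 0.03  0.102] 0.105
pad_top [0.472 0.013 0.066] 0.076
tape_measure [0.433 0.12  0.014] 0.018
specimen_box_2 [0.56  0.188 0.013] 0.074
eraser [ 0.484 -0.118  0.009] 0.012
lid_front_edge [0.63  0.054 0.1  ] 0.104
tape_measure [0.429 0.137 0.014] 0.019
specimen_box_2 [0.576 0.181 0.012] 0.024
eraser [ 0.482 -0.104  0.007] 0.011
```

View pics/e.png

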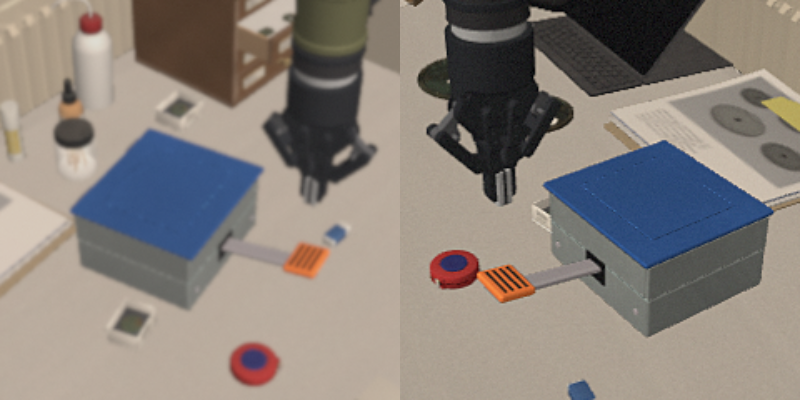

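The lid is shut, the pad is back up, the small things are where they were, and the gripper is clear above the pad.

```bash
python3 -c "
from h import *
print(ticket.hand_in())"
```

```text
the job is handed in; nothing more can be done
None
```

I pressed the lever to its hard stop so the lid stood fully open and held it there for about three seconds, then let it rise over about two seconds so the lid shut under control; the gripper moved clear, the small things did not move, and I handed the job in at about 12 s.

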